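# Shut the ultrasonic bath and switch it on with the fingertips

### The arm

A 6-joint arm with a two-finger parallel gripper is mounted at the origin on a cart in front of the work surface, level with it; the furniture and walls round the work are solid. World frame = base frame: x ahead of the robot, y to its left, z up, the work surface at z = 0. Lengths are in mm, angles in degrees, forces in N, time in s.
With the tool pointing down it reaches from about 300 to 875 mm from the base axis. Payload 6.4 kg.
Tool frame: the origin (TCP) lies at the very end of the fingers, on their centre line; the grasp point (between the pads) lies 19 mm behind it; z points along the fingers, y is the line along which they close (so a half turn about z gives the same grasp; the last joint's range is limited). The gripper opens to 85 mm and grips with 20 to 120 N. Pads are 22 mm wide; open, the fingers measure 114 mm over their backs; the gripper's body (76 mm by 85 mm) begins 54 mm behind the grasp point. The pads swing forward as they close: fully open they stand 13 mm farther back than shut.
Start: joints at [-84.7, 10.359, 92.074, -0, 77.567, -11.82], TCP at [169.281, -549.531, 196.088] pointing down, gripper open.
Joint ranges: [-171.53, 171.53], [-51.25, 118.39], [17.06, 147.69], [-65.23, 245.23], [0, 150.52], [-178.68, 178.68]. Speed limits (degrees/s): [147.25, 147.25, 172.46, 180, 180, 180].

### API

Orientations are given as a 3x3 rotation matrix whose columns are the frame's x, y, z axes.
In Python, from bench import env gives the robot as it stands.
- The arm moves only by the tool send_rows, never from a script. Its argument "plan" is a list of rows, each a list of 3 entries, a list of its own where there are three numbers: the shift along the world's x, y, z in mm, then the turn, a rotation vector about the world's x, y, z in rad, then the finger opening in mm, from 0 to 85.4. A call has 1 to 8 rows; each row shifts and turns the commanded pose from where the row before left it; what a row does not reach is not made up. A row lasts 1/10 s, in which the tool goes at most 50 mm and 8.59 degrees, less where a joint would pass 70% of its speed; a pose out of reach is approached as far as the arm can. A call is refused whole if a number of a shift passes 50 or a number of a turn 0.15, either way. A call with a gripper value outside its range is refused whole. The fingers move at their own pace and stop on an object; "squeeze" is the grip in N (left out, the last holds). Time passes only in rows, so rows that do not move let the fingers close. It gives the time, the measured TCP pose, the force, the opening and the grip force at its end, in the units of the state.
- env.get_obs(): the state, without advancing time (a new reading comes with each control period).
- env.snapshot(name): name is "scene" or "top" or "wrist"; returns a dict with "color" (480x640x3 uint8, red, green, blue), "mtx" (3x3 intrinsics, pixels), "R" (3x3) and "t" (3): a world point X has camera coordinates R X + t. Camera axes: x right, y down, z forward; pixel columns grow to the right and rows downward; lengths in mm; the calibration is good to about 2 mm. A picture is of the moment at which its call begins. There is no depth.
- env.sign_off(): hands the job in; it is judged then, once.
The state is a dict: "t": time; "joint_positions": joint angles; "qvel": joint speeds; "joint_torque": joint torques, N m; "eef_pos": TCP position; "tool_rot": TCP orientation; "contact_force": force on the tool from outside, world axes, zero at the start; "moment": the same for the moment, N m; "grip_width": finger opening in mm; "gripper_force": force on a finger pad.
Only numpy, scipy, OpenCV 4.12 (cv2) and the standard library are available. Lean on these libraries where they do the work, as an engineer would, in place of code of your own. Each camera call takes 0.05 s, during which the arm holds its last target. There are 200 camera calls.

### The job

The ultrasonic bath on the desk has been loaded and its clear lid stands open. With the fingertips only, push the lid down until it is fully shut without slamming it; then switch the bath on at the white power block beside it, by pressing the raised far half of the rocker switch all the way down. Grip and lift nothing, do not shove the bath out of its place, and leave the other things on the desk where they are.

Things in the scene. Friction and masses are not known exactly. Their poses are not given: they have to be found in the camera images.
- bath: White ultrasonic bath, 157 (x, depth) x 166 (y, width) x 128 mm high with the lid shut, 2 to 3 kg, standing loose on the desk. Origin: centre of its underside; x points from its front to its back (hinge side), z up. Its front faces roughly towards the robot. The tub's rim is 107 mm above the desk.
- lid_hinge (a point): Middle of the lid's hinge line, at the back of the bath, 74.5 mm behind the bath's origin and 111 mm above the desk. The point belongs to the lid and turns with it: y lies along the hinge line, -x points from the hinge to the lid's front edge, z is the normal of the lid's outer side (straight up when shut).
- lid_push (a point): Point on the lid's outer (upper) side, on its middle line near its front edge: 127.5 mm from the hinge line along the lid and 15 mm out along its normal; axes as for lid_hinge. It travels on an arc about the hinge. The lid is a clear domed plate 132 mm deep (from 14 to 146 mm from the hinge), 150 mm wide and up to 18 mm thick.
- bath_lid (a joint): Angle of the lid in rad: 0 fully shut, about 1.57 upright, at most 1.83. A friction hinge (about 0.1 N m, so 1 to 2 N at the front edge): the lid stays where it is left.
- bottle: Amber bottle, 42 mm across, 85 mm high, on the left of the bath: to be left alone. Origin: centre of its underside.
- pot: White pot with a green screw lid, 47 mm across, 40 mm high, left of the bath: to be left alone. Origin: centre of its underside.
- rocker_end (a point): Point on top of the half of the rocker switch to be pressed (the far half as the robot sees it, with fine ribs), on its middle line 20 mm beyond the pivot; about 49 mm above the desk when off, 42 mm when on. Axes as the power block's when the switch is off; it tips about y with the switch.
- rocker (a joint): Angle of the rocker switch in rad: 0 off (far half raised), 0.36 fully on (far half down, near half raised). It stays where it is left; pushing it takes about 2 N on the far half, and then it stops hard.
- gauze: Folded gauze pack, 26 x 52 x 9 mm, beyond the power block: to be left alone. Origin: centre of its underside.
- mirror: Steel dental mirror, 154 x 22 x 14 mm, long along its x, lying on the right of the power block: to be left alone. Origin: centre of its underside.
- power_block: White bench power block, 180 x 64 x 36 mm, long along its x, screwed to the desk to the right of the bath. Origin: centre of its underside; x points away from the robot, z up. A black rocker switch, a plate 56 mm long (along x) and 30 mm wide, sits on its near part, pivot 45 mm nearer than the origin; two round sockets lie behind it.
Things that resemble listed ones, but are neither listed nor needed, are in the scene too. There is more than one size of the power_block; the one meant has the size given above.

How it is judged:
By the outcome, as a careful person would: the job done as asked, in the order asked, and still so for the second after the job is handed in, with the robot touching nothing.
It also fails if it takes over 40 s, if anything falls off the work surface, if the arm or the gripper's body presses on something with over 40 N, if the wrist force passes 120 N, or if a joint passes its speed limit or range.

## Working session

There is one attempt and no reset: what is moved stays moved. The work goes in short steps, Python scripts to look and compute and a tool call to move; the robot and the scene stay as the last step left them, time stands still between calls to the robot, and variables do not carry over. Pictures are saved under pics/ and viewed, at most 10 in all, crops included, and the job is handed in when it is done.

Besides the shell and the picture viewer there is one more tool, called after "Request:" by a JSON object that holds its "name" and its "arguments". send_rows: Moves the arm, as the interface text tells. Its arguments: {"type":"object","properties":{"plan":{"type":"array"},"squeeze":{"type":"number"}},"required":["plan"]}

```bash
mkdir -p pics; cat > h.py <<'E'
import numpy as np, cv2
from bench import env
def snap(n,f):
    s=env.snapshot(n); cv2.imwrite('pics/'+f,s['color'][:,:,::-1]); np.savez('pics/'+f+'.npz',**s); return s
def ray(s,u,v,z):
    R,t=np.array(s['R']),np.array(s['t']); c=-R.T@t
    d=R.T@np.linalg.inv(s['mtx'])@[u,v,1]; return c+d*(z-c[2])/d[2]
def proj(s,X):
    p=s['mtx']@(np.array(s['R'])@np.array(X,float)+s['t']); return p[:2]/p[2]
def load(f): return dict(np.load('pics/'+f+'.npz'))
E
python3 - <<'E'
from h import *
for n in("scene","top"):
    s=snap(n,n+'1.png'); R=np.array(s['R']);print(n,-R.T@s['t'],R[2])
print(env.get_obs())
E
```

```text
scene [ 488.72015572 -718.71055886 1168.05552692] [ 0.12233452  0.55197988 -0.82483482]
top [ 494.26916502    6.11875307 1340.39987109] [ 1.19648608e-01 -2.43290214e-04 -9.92816273e-01]
{'t': 0.1, 'joint_positions': array([-8.47001820e+01,  1.03971769e+01,  9.21282782e+01, -2.82297817e-04,
        7.75674067e+01, -1.18187193e+01]), 'qvel': array([ 0.04055416, -0.06634076, -0.14091428,  0.02001373, -0.00682769,
        0.01961324]), 'joint_torque': array([-7.07542640e-04, -4.45881557e+01, -3.52240849e+01, -3.70695616e-04,
        4.07099389e-03, -1.36144783e-05]), 'eef_pos': array([ 169.22556247, -548.93622774,  195.25897068]), 'tool_rot': array([[ 9.55697544e-01,  2.94350439e-01, -1.54494686e-04],
       [ 2.94350298e-01, -9.55696238e-01,  1.61336893e-03],
       [ 3.27245864e-04, -1.58736828e-03, -9.99998687e-01]]), 'contact_force': array([-0.10262015,  0.09816901, -0.39620249]), 'moment': array([-0.00048315,  0.03124928, -0.01252167]), 'gripper_force': 0.0, 'grip_width': 85.54135096022158}
```

View pics/scene1.png

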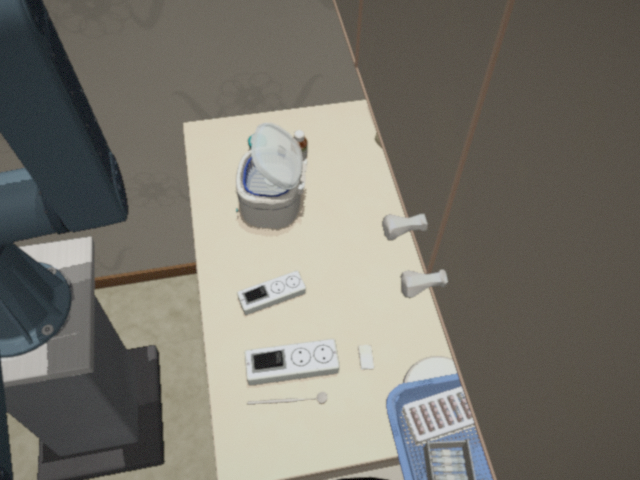

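View pics/top1.png

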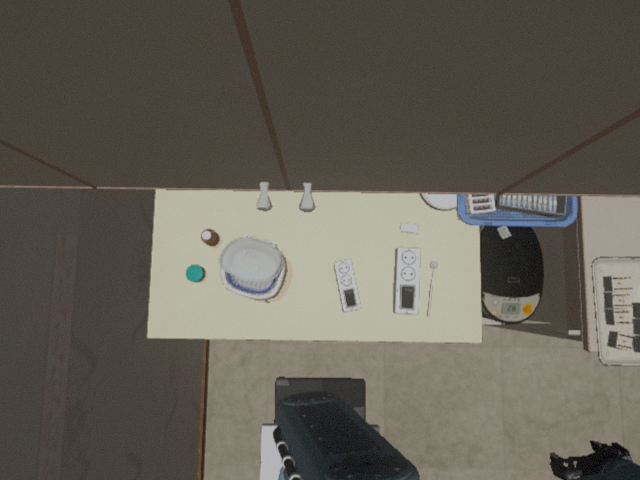

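Candidates for the power block: the small strip (top 347,285; scene 272,292) and the large one (top 407,280; scene 292,361). The gauze and mirror lie beside the large one. The bath, with its lid partly open, is at top (253,267) and scene (270,180). The next step is to measure the blocks and crop in close.

```bash
python3 - <<'E'
from h import *
s=load('top1.png'); g=load('scene1.png')
for n,S,boxes in(('top',s,[(330,255,362,315),(388,243,424,318)]),('scene',g,[(232,268,310,315),(238,335,345,388)])):
    hsv=cv2.cvtColor(S['color'],cv2.COLOR_RGB2HSV)
    m=((hsv[...,1]<30)&(hsv[...,2]>150)).astype(np.uint8)
    for x0,y0,x1,y1 in boxes:
        k=np.zeros_like(m);k[y0:y1,x0:x1]=m[y0:y1,x0:x1]
        c=max(cv2.findContours(k,0,2)[0],key=cv2.contourArea)
        P=np.array([ray(S,u,v,36)[:2] for u,v in c[:,0]],np.float32)
        r=cv2.minAreaRect(P);print(n,'block',r)
        d=(hsv[...,2]<90).astype(np.uint8);k[:]=0;k[y0:y1,x0:x1]=d[y0:y1,x0:x1]
        c=max(cv2.findContours(k,0,2)[0],key=cv2.contourArea)
        P=np.array([ray(S,u,v,43)[:2] for u,v in c[:,0]],np.float32);print('  rocker',cv2.minAreaRect(P))
A=cv2.resize(s['color'][220:330,180:440],None,fx=3,fy=3,interpolation=cv2.INTER_CUBIC)
B=cv2.resize(g['color'][110:240,215:325],None,fx=4,fy=4,interpolation=cv2.INTER_CUBIC)
cv2.imwrite('pics/ctop.png',A[:,:,::-1]);cv2.imwrite('pics/csc.png',B[:,:,::-1])
E
```

```text
top block ((528.8571166992188, -64.61268615722656), (159.1731414794922, 84.49422454833984), 0.6864708662033081)
  rocker ((493.2499694824219, -74.73662567138672), (40.17451095581055, 21.579113006591797), 11.761903762817383)
top block ((543.6890869140625, -227.2001953125), (95.71776580810547, 201.5304718017578), 89.85839080810547)
  rocker ((497.2373352050781, -230.595947265625), (29.58592987060547, 53.61801528930664), 89.65849304199219)
scene block ((526.1477661132812, -73.0351333618164), (107.45702362060547, 156.02828979492188), 83.56096649169922)
  rocker ((494.7923583984375, -84.48060607910156), (41.5122184753418, 22.971338272094727), 14.669921875)
scene block ((542.1810913085938, -237.74285888671875), (107.17855834960938, 209.66102600097656), 79.3285140991211)
  rocker ((499.3509216308594, -231.9631805419922), (31.172607421875, 55.064422607421875), 88.35211944580078)
```

View pics/ctop.png

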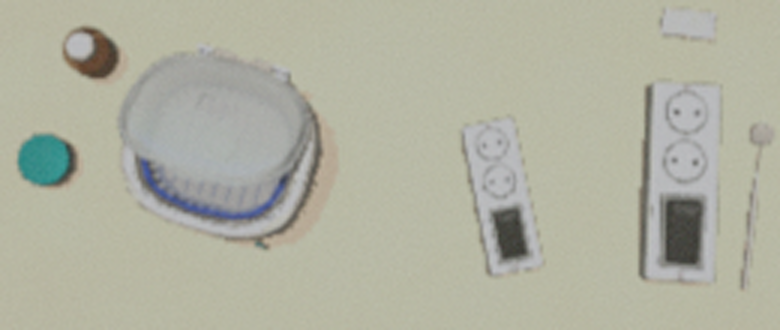

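View pics/csc.png

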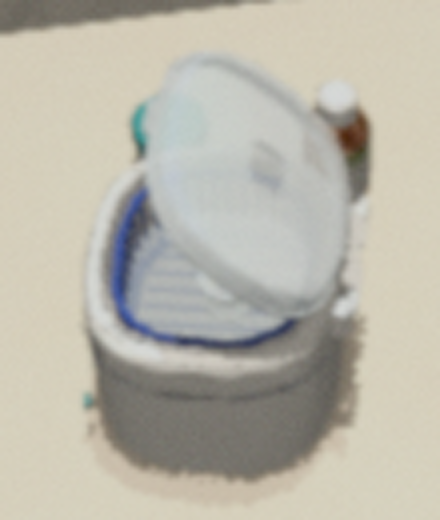

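The crops confirm the large block: its rocker measures 54x30 mm, and the gauze is beyond it with the mirror to its right. The bath's hinge lugs are at top px (248.3,236) and (274.3,244.3). The middle of the lid's front edge is about top px (245,282). A small knob sits on the bath's front.

```bash
python3 - <<'E'
from h import *
s=load('top1.png'); g=load('scene1.png')
a,b=[ray(s,*p,111) for p in((248.3,236),(274.3,244.3))]
c,d=[ray(g,*p,111) for p in((305.5,164),(301,185))]
print('lugs top',a,b,'scene',c,d)
# tub front rim: corner crop points, z=107
for p in((126,160),(145,198),(205,225),(260,237),(300,215),(318,160)): print('rim',p,ray(s,180+p[0]/3,220+p[1]/3,107))
for p in((88,300),(115,350),(165,372),(250,375),(325,345)): print('rimS',p,ray(g,215+p[0]/4,110+p[1]/4,107))
m=(a+b)/2; e=(a-b)[:2]/np.linalg.norm((a-b)[:2]); xb=np.array([e[1],-e[0],0]); yb=np.r_[e,0]
print('yaw',np.degrees(np.arctan2(xb[1],xb[0])),'mid',m,'org',m-74.5*xb)
for p in((195,185),(198,188)):
    u,v=180+p[0]/3,220+p[1]/3
    p0=ray(s,u,v,0);p1=ray(s,u,v,300)
    for z in range(120,270,10):
        q=p0+(p1-p0)*z/300-m; print(z,q@xb,q@yb,np.hypot(q@xb,q[2]),np.degrees(np.arctan2(q[2],-q@xb)))
E
```

```text
lugs top [647.28538739 191.51515305 111.        ] [626.73362398 123.90196568 111.        ] scene [648.04673261 183.92528071 111.        ] [627.77213112 126.62557638 111.        ]
rim (126, 160) [550.34695782 256.40349162 107.        ]
rim (145, 198) [518.26618327 238.96718797 107.        ]
rim (205, 225) [496.1628893  187.12999255 107.        ]
rim (260, 237) [486.71611069 140.10542734 107.        ]
rim (300, 215) [505.77738212 106.5932017  107.        ]
rim (318, 160) [552.72710432  92.35170988 107.        ]
rimS (88, 300) [491.36179713 154.56954117 107.        ]
rimS (115, 350) [501.55094693 117.77586873 107.        ]
rimS (165, 372) [525.89102841  98.29088346 107.        ]
rimS (250, 375) [570.10946922  88.22125228 107.        ]
rimS (325, 345) [612.85121235 101.05549123 107.        ]
yaw -16.907219591927575 mid [637.00950569 157.70855937 111.        ] org [565.72962318 179.37485463 111.        ]
120 -113.59440852325264 4.178388605534007 113.95038239403856 4.530038793643251
130 -113.42143647623297 2.615555273268369 115.00183586505109 9.509710177066225
140 -113.2484644292132 1.0527
[... 1518 characters left out ...]
478 -8.263697049130089 133.33620153300922 31.1639599654982
190 -113.90822115913119 -9.800116334501656 138.62208643516206 34.74288703301808
200 -113.72199618151465 -11.336535619873251 144.40807600514742 38.04709780517751
210 -113.53577120389811 -12.87295490524488 150.63655380704876 41.08751298312734
220 -113.34954622628148 -14.409374190616445 157.254951049892 43.879337218046196
230 -113.16332124866494 -15.94579347598804 164.21612976814592 46.44013545627905
240 -112.97709627104831 -17.482212761359605 171.4783493092866 48.7884019893227
250 -112.79087129343178 -19.018632046731202 179.00497380556635 50.942566325470004
260 -112.60464631581526 -20.555051332102803 186.76403928998175 52.9203500423685
```

```bash
python3 - <<'E'
from h import *
s=load('top1.png'); g=load('scene1.png')
y=np.radians(-17);xb=np.array([np.cos(y),np.sin(y),0]);yb=np.array([-np.sin(y),np.cos(y),0])
for off in(0,-9):
  m=np.array([637,157.7,111])+off*yb
  for th in(35,40,45,50,55,60):
    t=np.radians(th);r=-np.cos(t)*xb+np.array([0,0,np.sin(t)])
    print(off,th,[ (np.round((proj(g,m+146*r+w*yb)-[215,110])*4),np.round((proj(s,m+146*r+w*yb)-[180,220])*3)) for w in(-50,0,50)])
E
```

```text
0 35 [(array([107., 202.]), array([243., 210.])), (array([123., 130.]), array([183., 191.])), (array([139.,  62.]), array([123., 171.]))]
0 40 [(array([120., 190.]), array([244., 201.])), (array([136., 118.]), array([184., 181.])), (array([152.,  50.]), array([124., 162.]))]
0 45 [(array([135., 179.]), array([246., 190.])), (array([151., 107.]), array([186., 170.])), (array([167.,  38.]), array([125., 150.]))]
0 50 [(array([152., 170.]), array([249., 178.])), (array([168.,  97.]), array([188., 158.])), (array([184.,  28.]), array([127., 138.]))]
0 55 [(array([171., 161.]), array([252., 165.])), (array([187.,  89.]), array([190., 145.])), (array([202.,  19.]), array([129., 125.]))]
0 60 [(array([191., 154.]), array([255., 151.])), (array([207.,  81.]), array([194., 131.])), (array([221.,  11.]), array([132., 111.]))]
-9 35 [(array([103., 215.]), array([253., 214.])), (array([120., 143.]), array([194., 194.])), (array([136.,  74.]), array([134., 175.]))]
-9 40 [(array([117., 204.]), array([255., 204.])), (array([133., 131.]), array([195., 185.])), (array([149.,  62.]), array([135., 165.]))]
-9 45 [(array([132., 193.]), array([257., 193.])), (array([148., 120.]), array([197., 174.])), (array([164.,  51.]), array([136., 154.]))]
-9 50 [(array([149., 183.]), array([260., 181.])), (array([165., 110.]), array([199., 162.])), (array([181.,  40.]), array([138., 142.]))]
-9 55 [(array([168., 174.]), array([263., 169.])), (array([184., 101.]), array([201., 149.])), (array([199.,  31.]), array([140., 129.]))]
-9 60 [(array([189., 167.]), array([267., 155.])), (array([204.,  94.]), array([205., 135.])), (array([219.,  24.]), array([143., 115.]))]
```

Request:
{"name": "send_rows", "arguments": {"plan": [[[5,10,40],[0,0,-0.149],0],[[20,35,25],[0,0,-0.149],0],[[20,40,0],[0,0,0],0],[[20,40,0],[0,0,0],0],[[20,40,0],[0,0,0],0],[[20,40,0],[0,0,0],0],[[20,40,0],[0,0,0],0],[[20,40,0],[0,0,0],0]]}}

```text
t: 0.9
eef_pos: [314.5, -262.7, 260.8]
tool_rot: [[1.0, 0.0, 0.0], [0.0, -1.0, 0.0], [0.0, -0.0, -1.0]]
contact_force: [1.5, -0.4, 0.2]
grip_width: -0.1
gripper_force: 0.0
```

Request:
{"name": "send_rows", "arguments": {"plan": [[[20,40,0],[0,0,0],0],[[20,40,0],[0,0,0],0],[[20,40,0],[0,0,0],0],[[20,40,0],[0,0,0],0],[[20,40,0],[0,0,0],0],[[20,40,0],[0,0,0],0],[[20,40,0],[0,0,0],0],[[20,40,0],[0,0,0],0]]}}

```text
t: 1.7
eef_pos: [474.5, 57.5, 260.9]
tool_rot: [[1.0, 0.001, -0.0], [0.001, -1.0, -0.0], [-0.0, 0.0, -1.0]]
contact_force: [0.5, -1.2, 0.4]
grip_width: 0.4
gripper_force: 0.0
```

Request:
{"name": "send_rows", "arguments": {"plan": [[[27,38,2],[0,0,0],0],[[27,38,2],[0,0,0],0],[[27,39,0],[0,0,0],0],[[0,0,0],[0,0,0],0]]}}

```text
t: 2.1
eef_pos: [556.5, 174.6, 263.1]
tool_rot: [[1.0, 0.005, -0.002], [0.005, -1.0, 0.001], [-0.002, -0.001, -1.0]]
contact_force: [-0.7, -0.2, 0.1]
grip_width: 0.2
gripper_force: 0.0
```

```bash
python3 - <<'E'
from h import *
g=snap('scene','s2.png');w=snap('wrist','w2.png');o=env.get_obs();print(o['eef_pos'],o['contact_force'])
B=cv2.resize(g['color'][90:240,195:345],None,fx=3,fy=3,interpolation=cv2.INTER_CUBIC)
C=np.hstack([B,cv2.resize(w['color'],(340,255)) if 0 else B[:,:1]])
W=cv2.resize(w['color'],(350,262)); P=np.zeros((450,350,3),np.uint8);P[:262]=W
cv2.imwrite('pics/c2.png',np.hstack([B,P])[:,:,::-1])
E
```

```text
[554.80657463 171.23379034 263.71266752] [ 0.13402059  0.84525204 -0.31342743]
```

View pics/c2.png

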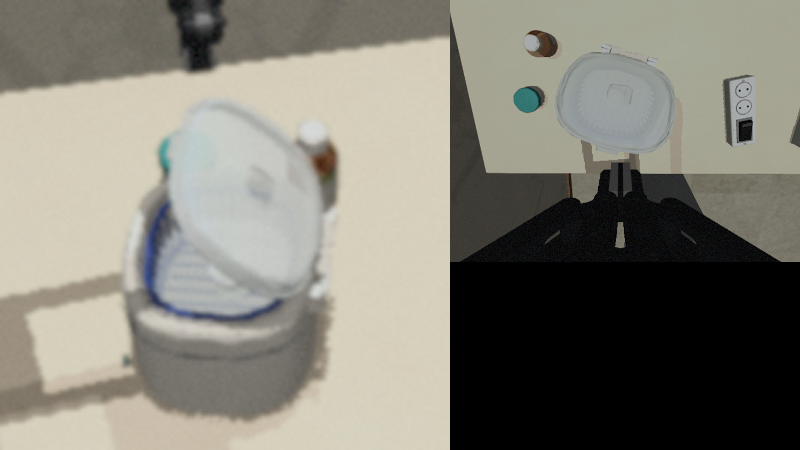

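The wrist view shows both hinge lugs clearly, at composite (605,48) and (653,60). The middle of the lid's front edge is about (613,150), and the fingertips are above it. I'll use these points to refine the hinge.

```bash
python3 - <<'E'
from h import *
w=load('w2.png');k=640/350
a,b=[ray(w,(x-450)*k,y*k,111) for x,y in((605,48),(653,60))]
m=(a+b)/2;e=(a-b);e/=np.linalg.norm(e);xb=np.array([e[1],-e[0],0])
print(a,b,m,np.degrees(np.arctan2(xb[1],xb[0])))
for x,y in((613,150),):
  for z in(190,200,210,220): 
    q=ray(w,(x-450)*k,y*k,z)-m;print(z,q@xb,q@e,np.hypot(q@xb,q[2]),np.degrees(np.arctan2(q[2],-q@xb)))
E
```

```text
[645.04056621 194.66883397 111.        ] [629.15368839 125.99764261 111.        ] [637.0971273  160.33323829 111.        ] -13.026045700454784
190 -115.2975949635765 -4.795996460304426 139.76600231953742 34.41829550638612
200 -110.68946800291806 -4.084479747960696 142.03224396864616 38.801063503224384
210 -106.08134104225962 -3.372963035616966 145.10083017448312 43.022395310401045
220 -101.47321408160118 -2.661446323273233 148.92217153953425 47.04809609985557
```

Request:
{"name": "send_rows", "arguments": {"plan": [[[1,3,-15],[0,0,0],0],[[1,2,-15],[0,0,0],0],[[0,0,-8],[0,0,0],0],[[0,0,-5],[0,0,0],0],[[0,0,-4],[0,0,0],0],[[0,0,-3],[0,0,0],0],[[0,0,-3],[0,0,0],0]]}}

```text
t: 2.9
eef_pos: [557.5, 175.4, 212.3]
tool_rot: [[1.0, 0.001, 0.001], [0.001, -1.0, 0.0], [0.001, -0.0, -1.0]]
contact_force: [0.3, 0.3, 0.2]
grip_width: 0.2
gripper_force: 0.0
```

Request:
{"name": "send_rows", "arguments": {"plan": [[[0,0,-3],[0,0,0],0],[[0,0,-3],[0,0,0],0],[[0,0,-3],[0,0,0],0],[[-1,0,-3],[0,0,0],0],[[-2,0,-3],[0,0,0],0]]}}

```text
t: 3.4
eef_pos: [554.2, 175.5, 196.8]
tool_rot: [[1.0, 0.001, -0.0], [0.001, -1.0, -0.0], [-0.0, 0.0, -1.0]]
contact_force: [0.0, -0.3, 0.2]
grip_width: -0.0
gripper_force: 0.0
```

```bash
python3 - <<'E'
from h import *
g=snap('scene','s3.png');w=snap('wrist','w3.png');o=env.get_obs();print(o['eef_pos'],o['contact_force'],o['moment'])
B=cv2.resize(g['color'][90:240,195:345],None,fx=3,fy=3,interpolation=cv2.INTER_CUBIC)
P=np.zeros((450,350,3),np.uint8);P[:262]=cv2.resize(w['color'],(350,262))
cv2.imwrite('pics/c3.png',np.hstack([B,P])[:,:,::-1])
E
```

```text
[553.66181167 175.49408423 196.43207518] [ 0.71358277  0.20187851 -0.30972186] [ 0.02616827  0.02603732 -0.00670398]
```

View pics/c3.png

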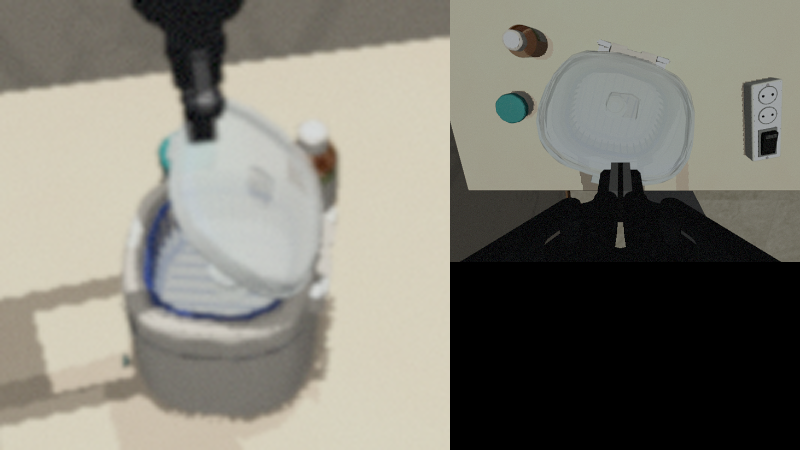

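The fingertip shows in front of the lid's outer side near its front edge, at composite (200,140). It hasn't touched yet and the lid angle hasn't changed, so I'll keep going down.

Request:
{"name": "send_rows", "arguments": {"plan": [[[0,0,-3],[0,0,0],0],[[0,0,-3],[0,0,0],0],[[0,0,-3],[0,0,0],0]]}}

```text
t: 3.8
eef_pos: [554.3, 175.5, 187.9]
tool_rot: [[1.0, 0.001, 0.0], [0.001, -1.0, 0.0], [0.0, -0.0, -1.0]]
contact_force: [-0.4, -0.7, 0.1]
grip_width: -0.1
gripper_force: 0.0
```

Request:
{"name": "send_rows", "arguments": {"plan": [[[-1,0,-3],[0,0,0],0],[[-2,0,-3],[0,0,0],0],[[-2,0,-3],[0,0,0],0]]}}

```text
t: 4.1
eef_pos: [549.0, 175.6, 178.9]
tool_rot: [[1.0, 0.001, -0.0], [0.001, -1.0, 0.0], [-0.0, -0.0, -1.0]]
contact_force: [-1.3, 1.2, 2.5]
grip_width: 0.3
gripper_force: 1.2
```

Request:
{"name": "send_rows", "arguments": {"plan": [[[-3,1,-4],[0,0,0],0],[[-3,1,-4],[0,0,0],0],[[-3,1,-4],[0,0,0],0],[[-2,1,-4],[0,0,0],0],[[-2,1,-4],[0,0,0],0]]}}

```text
t: 4.6
eef_pos: [536.1, 180.5, 158.7]
tool_rot: [[1.0, 0.001, 0.0], [0.001, -1.0, -0.0], [0.0, 0.0, -1.0]]
contact_force: [0.0, -0.0, 1.7]
grip_width: 0.2
gripper_force: 0.7
```

Request:
{"name": "send_rows", "arguments": {"plan": [[[-2,1,-3],[0,0,0],0],[[-2,1,-3],[0,0,0],0],[[-1,0,-3],[0,0,0],0],[[-1,0,-3],[0,0,0],0],[[-1,0,-3],[0,0,0],0]]}}

```text
t: 5.1
eef_pos: [529.3, 182.6, 143.9]
tool_rot: [[1.0, 0.001, 0.0], [0.001, -1.0, 0.0], [0.0, -0.0, -1.0]]
contact_force: [0.2, 0.3, 1.1]
grip_width: -0.1
gripper_force: 0.5
```

Contact is steady. I'll go slower for the last stretch.

Request:
{"name": "send_rows", "arguments": {"plan": [[[-1,0,-2],[0,0,0],0],[[-1,0,-2],[0,0,0],0],[[0,0,-2],[0,0,0],0],[[0,0,-2],[0,0,0],0],[[0,0,-2],[0,0,0],0]]}}

```text
t: 5.6
eef_pos: [527.4, 182.4, 134.0]
tool_rot: [[1.0, 0.001, 0.0], [0.001, -1.0, -0.0], [0.0, 0.0, -1.0]]
contact_force: [-0.3, 0.5, 0.6]
grip_width: 0.1
gripper_force: 0.3
```

Request:
{"name": "send_rows", "arguments": {"plan": [[[0,0,-1],[0,0,0],0],[[0,0,-1],[0,0,0],0],[[0,0,-1],[0,0,0],0],[[0,0,-1],[0,0,0],0]]}}

```text
t: 6.0
eef_pos: [527.3, 182.5, 130.1]
tool_rot: [[1.0, 0.001, 0.0], [0.001, -1.0, -0.0], [0.0, 0.0, -1.0]]
contact_force: [-0.0, 0.2, 0.8]
grip_width: 0.1
gripper_force: 0.3
```

Request:
{"name": "send_rows", "arguments": {"plan": [[[0,0,-1],[0,0,0],0],[[0,0,-1],[0,0,0],0],[[0,0,-1],[0,0,0],0],[[0,0,0],[0,0,0],0]]}}

```text
t: 6.4
eef_pos: [527.2, 182.5, 126.9]
tool_rot: [[1.0, 0.001, -0.0], [0.001, -1.0, 0.0], [-0.0, -0.0, -1.0]]
contact_force: [-0.1, 0.7, 1.3]
grip_width: 0.0
gripper_force: 0.1
```

Request:
{"name": "send_rows", "arguments": {"plan": [[[0,0,-0.7],[0,0,0],0],[[0,0,-0.7],[0,0,0],0],[[0,0,0],[0,0,0],0]]}}

```text
t: 6.7
eef_pos: [527.2, 182.5, 125.6]
tool_rot: [[1.0, 0.001, -0.0], [0.001, -1.0, 0.0], [-0.0, -0.0, -1.0]]
contact_force: [-0.1, -0.0, 0.6]
grip_width: -0.1
gripper_force: 0.1
```

Request:
{"name": "send_rows", "arguments": {"plan": [[[0,0,-0.7],[0,0,0],0],[[0,0,-0.7],[0,0,0],0],[[0,0,0],[0,0,0],0]]}}

```text
t: 7.0
eef_pos: [527.2, 182.5, 124.2]
tool_rot: [[1.0, 0.001, -0.0], [0.001, -1.0, -0.0], [-0.0, 0.0, -1.0]]
contact_force: [-0.8, -0.1, -0.2]
grip_width: 0.1
gripper_force: 0.1
```

Request:
{"name": "send_rows", "arguments": {"plan": [[[0,0,-0.7],[0,0,0],0],[[0,0,-0.7],[0,0,0],0],[[0,0,0],[0,0,0],0]]}}

```text
t: 7.3
eef_pos: [527.2, 182.5, 122.8]
tool_rot: [[1.0, 0.001, -0.0], [0.001, -1.0, 0.0], [-0.0, -0.0, -1.0]]
contact_force: [-0.1, -0.2, 1.4]
grip_width: 0.2
gripper_force: 0.1
```

```bash
python3 - <<'E'
from h import *
g=snap('scene','s4.png');w=snap('wrist','w4.png');o=env.get_obs();print(o['eef_pos'],o['contact_force'],o['moment'])
B=cv2.resize(g['color'][90:240,195:345],None,fx=3,fy=3,interpolation=cv2.INTER_CUBIC)
P=cv2.resize(w['color'][0:450,160:510],None,fx=1,fy=1)
cv2.imwrite('pics/c4.png',np.hstack([B,P])[:,:,::-1])
E
```

```text
[527.25292723 182.43839933 122.83655202] [ 0.02653274 -0.42103029  0.68878025] [ 0.05103035 -0.01742225 -0.00660664]
```

View pics/c4.png

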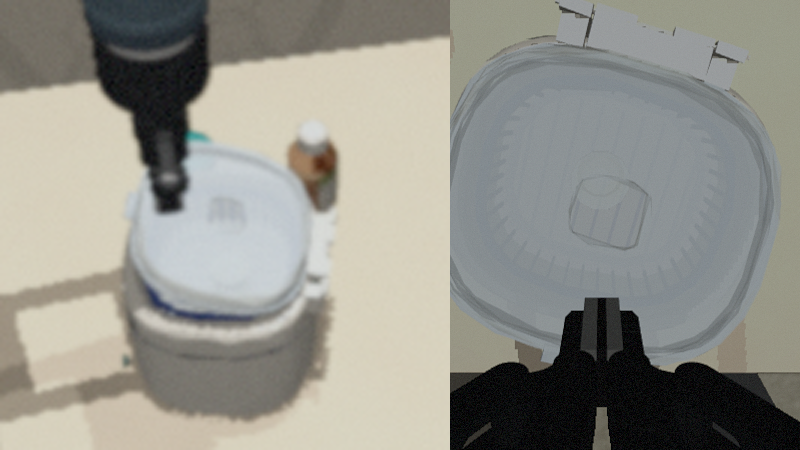

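The lid is nearly shut. A gap still shows at composite (160,305), so I'll push on until the stop is felt.

Request:
{"name": "send_rows", "arguments": {"plan": [[[0,0,-1],[0,0,0],0],[[0,0,-1],[0,0,0],0],[[0,0,0],[0,0,0],0]]}}

```text
t: 7.7
eef_pos: [527.2, 182.5, 120.7]
tool_rot: [[1.0, 0.001, -0.0], [0.001, -1.0, -0.0], [-0.0, 0.0, -1.0]]
contact_force: [-0.2, 0.7, -0.2]
grip_width: -0.2
gripper_force: 0.1
```

Request:
{"name": "send_rows", "arguments": {"plan": [[[0,0,-1],[0,0,0],0],[[0,0,-1],[0,0,0],0],[[0,0,0],[0,0,0],0]]}}

```text
t: 8.0
eef_pos: [527.2, 182.5, 118.7]
tool_rot: [[1.0, 0.001, -0.0], [0.001, -1.0, 0.0], [-0.0, -0.0, -1.0]]
contact_force: [0.2, 0.1, -0.2]
grip_width: -0.2
gripper_force: 0.1
```

Request:
{"name": "send_rows", "arguments": {"plan": [[[0,0,-1],[0,0,0],0],[[0,0,-1],[0,0,0],0],[[0,0,0],[0,0,0],0]]}}

```text
t: 8.3
eef_pos: [527.2, 182.5, 116.7]
tool_rot: [[1.0, 0.001, -0.0], [0.001, -1.0, 0.0], [-0.0, -0.0, -1.0]]
contact_force: [-0.2, -0.5, -0.4]
grip_width: -0.0
gripper_force: 0.1
```

Request:
{"name": "send_rows", "arguments": {"plan": [[[0,0,-1],[0,0,0],0],[[0,0,-1],[0,0,0],0],[[0,0,0],[0,0,0],0]]}}

```text
t: 8.6
eef_pos: [527.2, 182.5, 114.7]
tool_rot: [[1.0, 0.001, -0.0], [0.001, -1.0, 0.0], [-0.0, -0.0, -1.0]]
contact_force: [-0.3, 0.2, -0.2]
grip_width: -0.0
gripper_force: 0.1
```

```bash
python3 - <<'E'
from h import *
g=snap('scene','s5.png');o=env.get_obs();print(o['eef_pos'],o['contact_force'],o['moment'])
# tip check: project TCP into scene & wrist; lid change between s4 and s5
a=load('s4.png')['color'].astype(int);d=np.abs(a-g['color']).max(2)[130:200,235:305];print(d.max(),(d>25).sum())
print(proj(g,o['eef_pos']),proj(load('w4.png'),[527.2,182.4,122.8]))
B=cv2.resize(g['color'][120:210,225:315],None,fx=5,fy=5,interpolation=cv2.INTER_CUBIC)
cv2.imwrite('pics/c5.png',B[:,:,::-1])
E
```

```text
[527.23792604 182.46111407 114.78036588] [-1.21269927  0.67776675 -0.27867534] [ 0.03805014 -0.02762935 -0.00074385]
142 324
[251.47599039 170.76035248] [311.61623293 278.97513507]
```

View pics/c5.png

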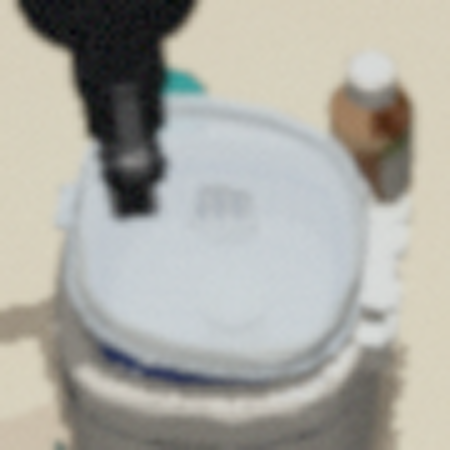

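The visible fingertip, at crop (135,215), sits higher in the picture than the TCP projects. The real tip is therefore well above the reported TCP. The lid still shows a slim gap, so I'll keep lowering until I feel the stop.

Request:
{"name": "send_rows", "arguments": {"plan": [[[0,0,-1],[0,0,0],0],[[0,0,-1],[0,0,0],0],[[0,0,-1],[0,0,0],0],[[0,0,0],[0,0,0],0]]}}

```text
t: 9.05
eef_pos: [527.2, 182.5, 111.7]
tool_rot: [[1.0, 0.001, -0.0], [0.001, -1.0, -0.0], [-0.0, 0.0, -1.0]]
contact_force: [0.6, 0.4, 0.5]
grip_width: 0.5
gripper_force: 0.0
```

Request:
{"name": "send_rows", "arguments": {"plan": [[[0,0,-1],[0,0,0],0],[[0,0,-1],[0,0,0],0],[[0,0,0],[0,0,0],0]]}}

```text
t: 9.35
eef_pos: [527.2, 182.5, 109.7]
tool_rot: [[1.0, 0.001, -0.0], [0.001, -1.0, 0.0], [-0.0, -0.0, -1.0]]
contact_force: [-0.4, 0.4, 0.4]
grip_width: 0.1
gripper_force: 0.1
```

Request:
{"name": "send_rows", "arguments": {"plan": [[[0,0,-1],[0,0,0],0],[[0,0,-1],[0,0,0],0],[[0,0,0],[0,0,0],0]]}}

```text
t: 9.65
eef_pos: [527.2, 182.5, 107.7]
tool_rot: [[1.0, 0.001, -0.0], [0.001, -1.0, 0.0], [-0.0, -0.0, -1.0]]
contact_force: [-1.0, 0.5, 0.0]
grip_width: -0.2
gripper_force: 0.0
```

Request:
{"name": "send_rows", "arguments": {"plan": [[[0,0,-1],[0,0,0],0],[[0,0,-1],[0,0,0],0],[[0,0,0],[0,0,0],0]]}}

```text
t: 9.95
eef_pos: [527.2, 182.5, 105.7]
tool_rot: [[1.0, 0.001, -0.0], [0.001, -1.0, -0.0], [-0.0, 0.0, -1.0]]
contact_force: [-0.5, 0.7, -0.6]
grip_width: -0.4
gripper_force: 0.0
```

```bash
python3 - <<'E'
from h import *
g=snap('scene','s6.png');w=snap('wrist','w6.png');o=env.get_obs();print(o['eef_pos'],o['contact_force'],o['moment'])
f=[cv2.resize(x['color'][125:205,230:310],None,fx=5,fy=5,interpolation=cv2.INTER_CUBIC) for x in(load('s5.png'),g)]
cv2.imwrite('pics/c6.png',np.hstack(f)[:,:,::-1])
E
```

```text
[527.25161999 182.4314635  105.78800122] [ 0.15223216  0.83681659 -0.23610793] [0.00988527 0.01113662 0.01750199]
```

View pics/c6.png

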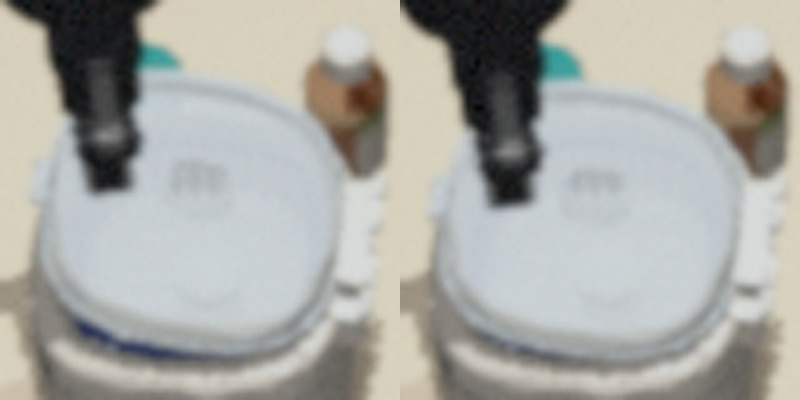

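The gap has shrunk further, and only a sliver is left at (490,345). The tip is still pushing the lid.

Request:
{"name": "send_rows", "arguments": {"plan": [[[0,0,-1],[0,0,0],0],[[0,0,-1],[0,0,0],0],[[0,0,0],[0,0,0],0]]}}

```text
t: 10.35
eef_pos: [527.2, 182.5, 103.7]
tool_rot: [[1.0, 0.001, -0.0], [0.001, -1.0, 0.0], [-0.0, -0.0, -1.0]]
contact_force: [-1.0, -1.1, 0.3]
grip_width: 0.2
gripper_force: 0.0
```

Request:
{"name": "send_rows", "arguments": {"plan": [[[0,0,-1],[0,0,0],0],[[0,0,-1],[0,0,0],0],[[0,0,0],[0,0,0],0]]}}

```text
t: 10.65
eef_pos: [527.2, 182.5, 101.7]
tool_rot: [[1.0, 0.001, -0.0], [0.001, -1.0, -0.0], [-0.0, 0.0, -1.0]]
contact_force: [0.4, -1.5, -0.1]
grip_width: 0.2
gripper_force: 0.0
```

Request:
{"name": "send_rows", "arguments": {"plan": [[[0,0,-1],[0,0,0],0],[[0,0,-1],[0,0,0],0],[[0,0,0],[0,0,0],0]]}}

```text
t: 10.95
eef_pos: [527.2, 182.5, 99.7]
tool_rot: [[1.0, 0.001, -0.0], [0.001, -1.0, -0.0], [-0.0, 0.0, -1.0]]
contact_force: [0.8, -0.6, -0.2]
grip_width: -0.2
gripper_force: 0.0
```

```bash
python3 - <<'E'
from h import *
F=['s4.png','s5.png','s6.png']
g=snap('scene','s7.png');F.append('s7.png')
o=env.get_obs();print(o['eef_pos'],o['contact_force'],o['gripper_force'])
for f in F:
    c=load(f)['color'];h=cv2.cvtColor(c[170:205,238:300],cv2.COLOR_RGB2HSV)
    blue=(h[...,0]>100)&(h[...,0]<130)&(h[...,1]>90)
    # fingertip: lowest dark pixel of gripper
    d=(c[100:180,240:270].max(2)<60); r=np.where(d.any(1))[0].max()+100
    q=d[r-100];print(f,'blue',blue.sum(),'tip row',r,np.where(q)[0]+240)
a=load('s6.png')['color'][150:200,265:300].astype(int);print(np.abs(a-g['color'][150:200,265:300]).mean())
a=load('s5.png')['color'][150:200,265:300].astype(int);print(np.abs(a-load('s6.png')['color'][150:200,265:300]).mean())
E
```

```text
[527.2120832  182.43142433  99.73523396] [-0.36204263  0.3043088   0.54434906] 0.0
s4.png blue 22 tip row 159 [249 250 251 252 253]
s5.png blue 15 tip row 162 [249 250]
s6.png blue 0 tip row 164 [249 250 251 252 253 254]
s7.png blue 0 tip row 166 [249 250 251 252 253 254]
2.283238095238095
3.3847619047619046
```

Every check puts the real tip about 25 to 28 mm above the reported TCP: the image rows, the height of first contact and the lid heights. The shut stop should therefore be very near.

Request:
{"name": "send_rows", "arguments": {"plan": [[[0,0,-1],[0,0,0],0],[[0,0,-1],[0,0,0],0],[[0,0,0],[0,0,0],0]]}}

```text
t: 11.3
eef_pos: [527.2, 182.5, 97.7]
tool_rot: [[1.0, 0.001, -0.0], [0.001, -1.0, 0.0], [-0.0, -0.0, -1.0]]
contact_force: [-0.5, 1.0, 0.7]
grip_width: -0.1
gripper_force: 0.0
```

Request:
{"name": "send_rows", "arguments": {"plan": [[[0,0,-1],[0,0,0],0],[[0,0,-1],[0,0,0],0],[[0,0,0],[0,0,0],0]]}}

```text
t: 11.6
eef_pos: [527.2, 182.5, 95.7]
tool_rot: [[1.0, 0.001, -0.0], [0.001, -1.0, -0.0], [-0.0, 0.0, -1.0]]
contact_force: [0.3, 0.0, 0.0]
grip_width: -0.1
gripper_force: 0.0
```

```bash
python3 - <<'E'
from h import *
g=snap('scene','s8.png')
for f,p in(('s2.png',[555,172,263.4]),('s3.png',[553.9,175.5,196.6]),('s7.png',[527.2,182.4,99.7]),('s8.png',[527.2,182.4,95.7])):
    s=load(f);c=s['color'];pr=proj(s,p);u=int(pr[0])
    d=(c[60:200,u-8:u+9].max(2)<75);r=np.where(d.sum(1)>2)[0].max()+60
    print(f,pr,'tip row',r,[round(proj(s,np.add(p,[0,0,k]))[1],1) for k in(10,20,30)])
for f,p in(('w2.png',[555,172,263.4]),('w3.png',[553.9,175.5,196.6]),('w4.png',[527.2,182.4,122.8])):
    s=load(f);c=s['color'];pr=proj(s,p)
    col=c[230:330,int(pr[0])-12].max(1);col2=c[230:330,int(pr[0])-3].max(1)
    print(f,pr,230+np.where(col2<110)[0][:1],[proj(s,np.add(p,[0,0,k]))[1].round() for k in(10,20,30)])
a=load('s7.png')['color'][150:200,265:300].astype(int);print(np.abs(a-g['color'][150:200,265:300]).mean())
E
```

```text
s2.png [260.42468667 124.4047424 ] tip row 112 [np.float64(120.8), np.float64(117.2), np.float64(113.5)]
s3.png [261.68508283 146.04879866] tip row 136 [np.float64(142.8), np.float64(139.4), np.float64(136.0)]
s7.png [251.97142011 175.20875915] tip row 166 [np.float64(172.3), np.float64(169.3), np.float64(166.3)]
s8.png [252.1048959  176.36916808] tip row 168 [np.float64(173.5), np.float64(170.5), np.float64(167.5)]
w2.png [312.62686575 279.59102433] [297] [np.float64(289.0), np.float64(299.0), np.float64(311.0)]
w3.png [311.46337929 278.58470911] [298] [np.float64(288.0), np.float64(298.0), np.float64(310.0)]
w4.png [311.61623293 278.97513507] [297] [np.float64(288.0), np.float64(298.0), np.float64(310.0)]
1.913904761904762
```

Request:
{"name": "send_rows", "arguments": {"plan": [[[0,0,-1],[0,0,0],0],[[0,0,-1],[0,0,0],0],[[0,0,0],[0,0,0],0],[[0,0,0],[0,0,0],0]]}}

```text
t: 12.05
eef_pos: [527.3, 182.4, 93.8]
tool_rot: [[1.0, 0.001, -0.0], [0.001, -1.0, -0.0], [-0.0, 0.0, -1.0]]
contact_force: [-0.9, 0.8, -0.0]
grip_width: -0.1
gripper_force: 0.0
```

```bash
python3 - <<'E'
from h import *
g=snap('scene','s9.png');F=lambda s:s['color'][150:205,240:300].astype(int)
h=snap('scene','s10.png')
print('noise',np.abs(F(g)-F(h))[:,30:].mean(),'8-9',np.abs(F(g)-F(load('s8.png')))[:,30:].mean(),'7-9',np.abs(F(g)-F(load('s7.png')))[:,30:].mean(),'6-9',np.abs(F(g)-F(load('s6.png')))[:,30:].mean())
o=[env.get_obs()['contact_force'][2]];print(o)
B=[cv2.resize(x['color'][125:205,230:310],None,fx=5,fy=5,interpolation=cv2.INTER_CUBIC) for x in(load('s7.png'),h)]
cv2.imwrite('pics/c10.png',np.hstack(B)[:,:,::-1])
E
```

```text
noise 1.0296969696969698 8-9 1.3894949494949496 7-9 2.217171717171717 6-9 3.207070707070707
[np.float64(0.9500947835387212)]
```

Request:
{"name": "send_rows", "arguments": {"plan": [[[0,0,-1],[0,0,0],0],[[0,0,-1],[0,0,0],0],[[0,0,0],[0,0,0],0]]}}

```text
t: 12.45
eef_pos: [527.2, 182.5, 91.9]
tool_rot: [[1.0, 0.001, -0.0], [0.001, -1.0, 0.0], [-0.0, -0.0, -1.0]]
contact_force: [-1.2, 0.3, 0.8]
grip_width: 0.1
gripper_force: 0.4
```

Request:
{"name": "send_rows", "arguments": {"plan": [[[0,0,-1],[0,0,0],0],[[0,0,-1],[0,0,0],0],[[0,0,0],[0,0,0],0]]}}

```text
t: 12.75
eef_pos: [527.4, 182.6, 91.5]
tool_rot: [[1.0, 0.001, 0.0], [0.001, -1.0, -0.0], [0.0, 0.0, -1.0]]
contact_force: [-7.1, -0.4, 12.9]
grip_width: -0.1
gripper_force: 6.6
```

The stop is firm at about 13 N, so the lid is shut. Now I'll lift off and travel to the rocker.

Request:
{"name": "send_rows", "arguments": {"plan": [[[0,0,2],[0,0,0],0],[[0,0,10],[0,0,0],0],[[0,0,30],[0,0,0],0],[[0,-20,40],[0,0,0],0],[[0,-45,0],[0,0,0],0],[[0,-45,0],[0,0,0],0],[[0,-45,0],[0,0,0],0],[[0,-45,0],[0,0,0],0]]}}

```text
t: 13.55
eef_pos: [527.2, -19.2, 172.6]
tool_rot: [[1.0, 0.001, 0.001], [0.001, -1.0, -0.0], [0.001, 0.0, -1.0]]
contact_force: [0.4, 0.4, -0.1]
grip_width: -0.2
gripper_force: 0.0
```

Request:
{"name": "send_rows", "arguments": {"plan": [[[0,-45,0],[0,0,0],0],[[0,-45,0],[0,0,0],0],[[0,-45,-20],[0,0,0],0],[[-2,-40,-30],[0,0,0],0],[[-2,-35,-20],[0,0,0],0],[[0,0,0],[0,0,0],0]]}}

```text
t: 14.15
eef_pos: [521.0, -230.7, 99.0]
tool_rot: [[1.0, -0.004, -0.004], [-0.004, -1.0, 0.002], [-0.004, -0.002, -1.0]]
contact_force: [-1.0, 0.2, -0.3]
grip_width: 0.1
gripper_force: 0.0
```

```bash
python3 - <<'E'
from h import *
g=snap('scene','s11.png');w=snap('wrist','w11.png');t=snap('top','t11.png');o=env.get_obs();p=o['eef_pos'];print(p,proj(g,p),proj(w,p))
hs=cv2.cvtColor(g['color'],cv2.COLOR_RGB2HSV)[170:205,238:300];print('blue',((hs[...,0]>100)&(hs[...,0]<130)&(hs[...,1]>60)).sum())
f=lambda a,k:cv2.resize(a,None,fx=k,fy=k,interpolation=cv2.INTER_CUBIC)
L=np.vstack([f(g['color'][135:220,225:325],4)[:300],f(g['color'][320:395,240:340],4)])
R=w['color'][0:480,120:520]; R=np.vstack([R,np.zeros((120,400,3),np.uint8)])
cv2.imwrite('pics/c11.png',np.hstack([L,R])[:,:,::-1])
E
```

```text
[ 523.41897914 -227.31129886  102.32440356] [278.70901971 342.52570486] [308.14859368 277.75246848]
blue 149
```

View pics/c11.png

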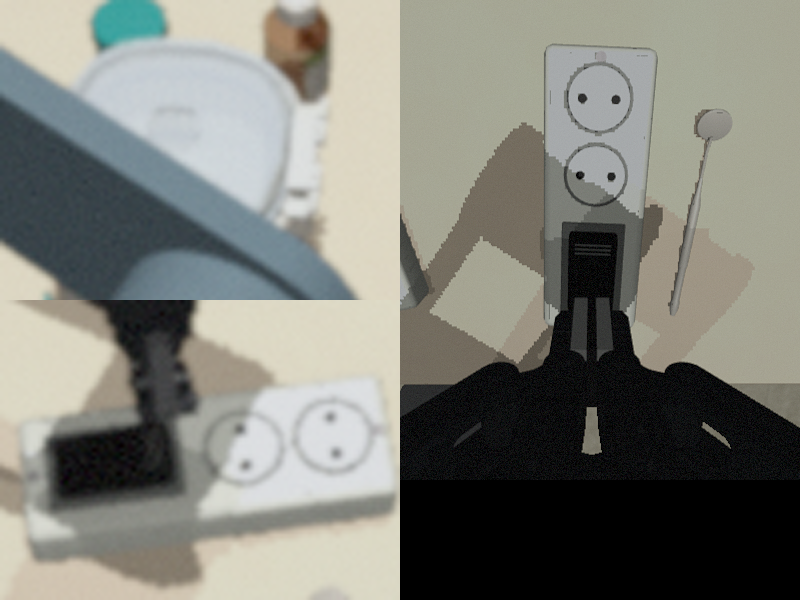

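The large block's rocker has ribs on the far half at comp (593,250), its far end at row 231, and its centre column at 593. The fingertips are above the rocker, and the lid looks shut.

```bash
python3 - <<'E'
from h import *
w=load('w11.png');o=env.get_obs();print(o['eef_pos'],o['contact_force'])
print('far end',ray(w,313,231,51),'ribs',ray(w,313,249,50))
for f in('t11.png',):
    t=load(f);hs=t['color'];print(t['color'].shape)
E
```

```text
[ 523.41897914 -227.31129886  102.32440356] [0.66141779 0.88756889 0.03024316]
far end [ 529.86229121 -229.7464759    51.        ] ribs [ 517.908806   -229.73313864   50.        ]
(480, 640, 3)
```

Request:
{"name": "send_rows", "arguments": {"plan": [[[-4,-3,-20],[0,0,0],0],[[0,0,-15],[0,0,0],0],[[0,0,-10],[0,0,0],0],[[0,0,-5],[0,0,0],0],[[0,0,-3],[0,0,0],0],[[0,0,0],[0,0,0],0]]}}

```text
t: 14.9
eef_pos: [519.4, -230.2, 48.9]
tool_rot: [[1.0, 0.001, -0.0], [0.001, -1.0, 0.0], [-0.0, -0.0, -1.0]]
contact_force: [-0.3, 0.3, 0.6]
grip_width: -0.2
gripper_force: 0.0
```

Request:
{"name": "send_rows", "arguments": {"plan": [[[0,0,-3],[0,0,0],0],[[0,0,-3],[0,0,0],0],[[0,0,-3],[0,0,0],0],[[0,0,0],[0,0,0],0]]}}

```text
t: 15.3
eef_pos: [518.9, -230.3, 39.4]
tool_rot: [[1.0, 0.001, -0.001], [0.001, -1.0, 0.0], [-0.001, -0.0, -1.0]]
contact_force: [0.2, -0.0, 0.8]
grip_width: 0.4
gripper_force: 0.0
```

Request:
{"name": "send_rows", "arguments": {"plan": [[[0,0,-2],[0,0,0],0],[[0,0,-2],[0,0,0],0],[[0,0,0],[0,0,0],0]]}}

```text
t: 15.6
eef_pos: [519.1, -230.4, 35.6]
tool_rot: [[1.0, 0.001, -0.0], [0.001, -1.0, 0.0], [-0.0, -0.0, -1.0]]
contact_force: [-1.4, -0.1, 0.3]
grip_width: -0.0
gripper_force: 0.0
```

Request:
{"name": "send_rows", "arguments": {"plan": [[[0,0,-2],[0,0,0],0],[[0,0,-2],[0,0,0],0],[[0,0,0],[0,0,0],0]]}}

```text
t: 15.9
eef_pos: [519.1, -230.3, 31.6]
tool_rot: [[1.0, 0.001, -0.0], [0.001, -1.0, 0.0], [-0.0, -0.0, -1.0]]
contact_force: [-0.7, 0.1, 0.3]
grip_width: 0.2
gripper_force: 0.0
```

Request:
{"name": "send_rows", "arguments": {"plan": [[[0,0,-1.5],[0,0,0],0],[[0,0,-1.5],[0,0,0],0],[[0,0,0],[0,0,0],0]]}}

```text
t: 16.2
eef_pos: [519.1, -230.4, 28.7]
tool_rot: [[1.0, 0.001, -0.0], [0.001, -1.0, 0.0], [-0.0, -0.0, -1.0]]
contact_force: [-0.0, -0.0, -0.2]
grip_width: -0.1
gripper_force: 0.0
```

Request:
{"name": "send_rows", "arguments": {"plan": [[[0,0,-1.5],[0,0,0],0],[[0,0,-1.5],[0,0,0],0],[[0,0,0],[0,0,0],0]]}}

```text
t: 16.5
eef_pos: [519.1, -230.4, 25.6]
tool_rot: [[1.0, 0.001, -0.0], [0.001, -1.0, 0.0], [-0.0, -0.0, -1.0]]
contact_force: [-0.1, 0.0, -0.4]
grip_width: 0.4
gripper_force: 0.0
```

Request:
{"name": "send_rows", "arguments": {"plan": [[[0,0,-1.5],[0,0,0],0],[[0,0,-1.5],[0,0,0],0],[[0,0,0],[0,0,0],0]]}}

```text
t: 16.8
eef_pos: [519.1, -230.4, 22.6]
tool_rot: [[1.0, 0.001, -0.0], [0.001, -1.0, 0.0], [-0.0, -0.0, -1.0]]
contact_force: [0.5, -0.6, 0.2]
grip_width: 0.2
gripper_force: 0.0
```

Request:
{"name": "send_rows", "arguments": {"plan": [[[0,0,-1],[0,0,0],0],[[0,0,-1],[0,0,0],0],[[0,0,0],[0,0,0],0]]}}

```text
t: 17.1
eef_pos: [519.2, -230.4, 20.7]
tool_rot: [[1.0, 0.001, -0.0], [0.001, -1.0, 0.0], [-0.0, -0.0, -1.0]]
contact_force: [0.0, 0.3, 0.1]
grip_width: -0.1
gripper_force: 0.0
```

Request:
{"name": "send_rows", "arguments": {"plan": [[[0,0,-1],[0,0,0],0],[[0,0,-1],[0,0,0],0],[[0,0,0],[0,0,0],0]]}}

```text
t: 17.4
eef_pos: [519.2, -230.4, 18.8]
tool_rot: [[1.0, 0.001, -0.0], [0.001, -1.0, 0.0], [-0.0, -0.0, -1.0]]
contact_force: [0.6, -0.3, -0.1]
grip_width: 0.4
gripper_force: 0.0
```

Request:
{"name": "send_rows", "arguments": {"plan": [[[0,0,-1],[0,0,0],0],[[0,0,-1],[0,0,0],0],[[0,0,0],[0,0,0],0]]}}

```text
t: 17.7
eef_pos: [519.2, -230.4, 16.7]
tool_rot: [[1.0, 0.001, -0.0], [0.001, -1.0, 0.0], [-0.0, -0.0, -1.0]]
contact_force: [-0.1, 0.7, -0.4]
grip_width: 0.4
gripper_force: 0.0
```

Request:
{"name": "send_rows", "arguments": {"plan": [[[0,0,-1],[0,0,0],0],[[0,0,-1],[0,0,0],0],[[0,0,0],[0,0,0],0]]}}

```text
t: 18.0
eef_pos: [519.3, -230.5, 14.8]
tool_rot: [[1.0, 0.001, 0.0], [0.001, -1.0, -0.0], [0.0, 0.0, -1.0]]
contact_force: [-0.4, -0.1, 0.5]
grip_width: 0.0
gripper_force: 0.0
```

Request:
{"name": "send_rows", "arguments": {"plan": [[[0,0,-1],[0,0,0],0],[[0,0,-1],[0,0,0],0],[[0,0,0],[0,0,0],0]]}}

```text
t: 18.3
eef_pos: [519.6, -230.6, 13.0]
tool_rot: [[1.0, 0.001, 0.001], [0.001, -1.0, -0.0], [0.001, 0.0, -1.0]]
contact_force: [0.7, 0.6, 1.0]
grip_width: -0.0
gripper_force: 0.5
```

Contact with the rocker. I'll press on down to the stop.

Request:
{"name": "send_rows", "arguments": {"plan": [[[0,0,-1],[0,0,0],0],[[0,0,-1],[0,0,0],0],[[0,0,-1],[0,0,0],0],[[0,0,0],[0,0,0],0]]}}

```text
t: 18.7
eef_pos: [519.7, -230.7, 10.1]
tool_rot: [[1.0, 0.001, 0.001], [0.001, -1.0, -0.0], [0.001, 0.0, -1.0]]
contact_force: [1.5, 0.1, 2.1]
grip_width: -0.2
gripper_force: 1.2
```

Request:
{"name": "send_rows", "arguments": {"plan": [[[0,0,-1],[0,0,0],0],[[0,0,-1],[0,0,0],0],[[0,0,0],[0,0,0],0]]}}

```text
t: 19.0
eef_pos: [519.8, -230.8, 8.2]
tool_rot: [[1.0, 0.001, 0.001], [0.001, -1.0, -0.001], [0.001, 0.001, -1.0]]
contact_force: [4.0, 0.4, 3.0]
grip_width: -0.1
gripper_force: 2.1
```

Request:
{"name": "send_rows", "arguments": {"plan": [[[0,0,-1],[0,0,0],0],[[0,0,-1],[0,0,0],0],[[0,0,0],[0,0,0],0]]}}

```text
t: 19.3
eef_pos: [520.0, -230.9, 7.7]
tool_rot: [[1.0, 0.001, 0.001], [0.001, -1.0, -0.001], [0.001, 0.001, -1.0]]
contact_force: [-0.3, 2.9, 16.4]
grip_width: 0.0
gripper_force: 7.9
```

Request:
{"name": "send_rows", "arguments": {"plan": [[[0,0,-1],[0,0,0],0],[[0,0,0],[0,0,0],0]]}}

```text
t: 19.5
eef_pos: [520.1, -230.9, 7.5]
tool_rot: [[1.0, 0.001, 0.001], [0.001, -1.0, -0.001], [0.001, 0.001, -1.0]]
contact_force: [-2.2, 4.0, 21.7]
grip_width: 0.0
gripper_force: 10.9
```

The stop came at 7.5 after about 7 mm of travel, so the rocker is fully on. The known 42 mm height gives a tip offset of 34 mm. That puts the lid's stop at 91.5 + 34 ≈ 126 mm, which is exactly its shut height. I'll lift clear.

Request:
{"name": "send_rows", "arguments": {"plan": [[[0,0,3],[0,0,0],0],[[0,0,15],[0,0,0],0],[[0,0,40],[0,0,0],0],[[0,0,40],[0,0,0],0],[[-25,-30,25],[0,0,0],0],[[-30,-35,0],[0,0,0],0],[[-30,-35,0],[0,0,0],0],[[0,0,0],[0,0,0],0]]}}

```text
t: 20.3
eef_pos: [430.5, -334.0, 128.2]
tool_rot: [[1.0, -0.004, -0.002], [-0.004, -1.0, -0.001], [-0.002, 0.001, -1.0]]
contact_force: [1.0, 0.4, 0.6]
grip_width: -0.2
gripper_force: 0.0
```

Request:
{"name": "send_rows", "arguments": {"plan": [[[-30,-35,0],[0,0,0],0],[[-30,-35,0],[0,0,0],0],[[-30,-35,0],[0,0,0],0],[[-30,-35,0],[0,0,0],0],[[-30,-35,0],[0,0,0],0],[[0,0,0],[0,0,0],0],[[0,0,0],[0,0,0],0]]}}

```text
t: 21.0
eef_pos: [283.6, -504.9, 127.3]
tool_rot: [[1.0, -0.001, -0.001], [-0.001, -1.0, 0.002], [-0.001, -0.002, -1.0]]
contact_force: [0.0, 0.2, -0.3]
grip_width: -0.0
gripper_force: 0.0
```

```bash
python3 - <<'E'
from h import *
g=snap('scene','s12.png');t=snap('top','t12.png');print(env.get_obs()['eef_pos'])
for n,a,b,boxes in(('scene',load('scene1.png'),g,{'gauze':(355,340,378,372),'mirror':(242,388,332,408),'smallblk':(232,268,310,315),'rocker':(246,345,290,375)}),('top',load('top1.png'),t,{'bottle':(198,225,222,250),'pot':(183,262,208,285),'bathfront':(225,285,290,305),'hinge':(240,230,285,243),'mirror':(424,258,440,320),'gauze':(396,218,424,240)})):
    for k,(x0,y0,x1,y1) in boxes.items():
        d=np.abs(a['color'][y0:y1,x0:x1].astype(int)-b['color'][y0:y1,x0:x1]).max(2);print(n,k,d.mean().round(1),(d>40).sum())
h=cv2.cvtColor(g['color'],cv2.COLOR_RGB2HSV)[165:205,238:300];m=(h[...,1]>110)&(h[...,0]>100)&(h[...,0]<130)&(h[...,2]>50);print('blue gap px',m.sum())
E
```

```text
[ 284.95506303 -503.91120886  127.43129711]
scene gauze 1.6 0
scene mirror 1.7 0
scene smallblk 1.9 0
scene rocker 4.9 11
top bottle 2.7 0
top pot 3.1 0
top bathfront 16.4 183
top hinge 7.3 4
top mirror 2.2 0
top gauze 2.1 0
blue gap px 0
```

```bash
python3 -c "
from bench import env
print(env.sign_off())"
```

```text
the job is handed in; nothing more can be done
None
```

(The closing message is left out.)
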